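Hook a tongued cover plate into the polishing fixture and lock it

TASK

Lift the tongued aluminium cover plate straight out of its storage well, lay it on the raised green leaf of the fixture so that its tongue goes, at that angle, under the lip of the groove, then push it down flat together with the leaf. With the plate flat and its tongue still under the lip, swing the cam arm fully over the plate to lock it; leave the round insert, the stone box and the two laps where they are.

Things in the scene. Friction and masses are not known exactly. Their poses are not given: they have to be found in the camera images.
- plate_center (a point): Centre of the loose aluminium cover plate, 130 mm long (x, tongue included), 90 mm wide (y), 14 mm thick (z), 0.33 kg. x points to the tongue, z out of the top face (dark disc mark on it). The last 25 mm at +x are the tongue: 90 mm wide, 4 mm thick, flush with the bottom face (z -7 to -3 mm). At the start it stands in the well, tongue down.
- plate_tip (a point): Middle of the end face of the plate's tongue: 65 mm from plate_center along x, 5 mm below the mid-plane (2 mm above the bottom face). Axes as plate_center.
- plate_edge (a point): Middle of the plate's plain edge, opposite the tongue, 65 mm from plate_center along -x. At the start it is the top, about 136 mm above the bench, and the upper 76 mm of the plate stand clear of the well. Axes as plate_center.
- well_mouth (a point): Centre of the mouth of the fixed grey well, 60 mm above the bench: an upright slot 17 mm (x) by 95 mm (y) inside, 54 mm deep, walls 6 mm. The plate's top face looks to the well's +x.
- groove (a point): Middle of the groove mouth of the fixed green fixture, 30 mm above the bench, on the leaf's hinge line (along y). x points level into the groove, away from the leaf; z up. Groove: 98 mm wide in y, back wall 12 mm in, floor 8.5 mm below this point. Folded flat, leaf top and plate bottom are level with it. The base, 18 mm high and 130 mm wide, spans x -145 to 30 mm.
- lip (a point): Middle of the lower front edge of the lip that roofs the groove, 12 mm above groove; the lip is 3.5 mm thick. With the plate's bottom on the raised leaf, the tongue's end passes under the lip and meets the groove floor when it is 9.5 to 10.5 mm past groove, measured along the plate. Axes as groove.
- end_stop (a point): Top middle of the face of the fixed end stop (40 mm wide) that looks at the groove, 124 mm from groove along its -x and 10 mm above it. Flat, the plate fits between stop and lip only with 6 mm or more of tongue under the lip, so it cannot be slid in flat. Axes as groove.
- leaf (a joint): Angle (rad) of the green hinged leaf above level: 0 = flat; starts raised at 0.98 to 1.12. 60 mm wide, 6 mm thick; its top face runs through the hinge line at groove and spans 14 to 75 mm from it, on the groove's -x side. Its stiff hinge (0.35 N m) carries the plate and stays where left; 2 to 4 N at the plate's plain edge fold it down.
- cam (a joint): Angle (rad) of the steel cam arm about its upright pivot. 0 = locked, at its stop, pointing along groove +x over the plate's plain edge; grows as it opens, counter-clockwise from above, to groove +y. Starts at 1.7 to 2.05, clear of the plate; stays where left (0.08 N m).
- cam_pivot (a point): Pivot of the cam arm, at the arm's underside, 46.5 mm above the bench, 132 mm from groove along its -x. The arm is 68 mm long, 18 mm wide, 10 mm thick and passes 2.5 mm above a flat plate; a raised plate blocks it. Axes as groove.
- cam_knob (a point): Point in the black upright knob on the cam arm's end, 62 mm from the pivot: a post 16 mm in diameter from 56 to 90 mm above the bench; this point is at 73 mm. x points from pivot to knob.
- insert: Polished steel round cavity insert, 80 mm diameter, 32 mm high, loose; origin under its centre. Bystander.
- stone_box: Yellow plastic stone box, 125 x 75 x 32 mm, loose; origin under its centre. Bystander.
- lap_a: Straight tan boxwood lap, 130 x 26 x 18 mm, loose; origin under its centre. Bystander.
- lap_b: Stepped tan boxwood lap, 130 mm long, up to 36 mm wide, 18 mm high, loose; origin under its middle. Bystander.
Not all that is in view belongs to the job. What is meant by the part that bears groove is not purple, and is the smaller of those in its own colour. Of the things shaped like the part that bears plate_center, the aluminium one is meant.

How it is judged (in metres and radians):
On the way, in this order (a step that is already met when the one before it is completed fails the run):
1. the tongue is in the groove, its end under the lip, with the plate still angled (more than 0.45 rad) (x of plate_tip in the frame of groove above 0.002 m and z of plate_tip in the frame of groove between -0.012 and 0.0075 m and y of plate_tip in the frame of groove between -0.008 and 0.008 m and angle between plate_center's own z axis and vertical between 0.45 and 1.35 rad), for 0.2 s.
2. the plate lies flat with its tongue under the lip while the cam arm is still open (x of plate_tip in the frame of groove above 0.005 m and z of plate_tip in the frame of groove between -0.012 and 0.0075 m and y of plate_tip in the frame of groove between -0.008 and 0.008 m and angle between plate_center's own z axis and vertical below 0.05 rad and z of plate_center in the frame of groove below 0.012 m and angle between the x axis of plate_center and the x axis of groove, either way round below 0.1 rad and value of joint cam above 0.6 rad), for 0.2 s.
At the end, for the whole second after the job is handed in: The plate lies flat on the folded leaf (tilt under 0.05 rad, top face up), its tongue's end at least 5 mm under the lip and within 8 mm of the groove's middle sideways, in line within 0.1 rad; the cam arm is within 0.15 rad of fully locked; plate and arm at rest (x of plate_tip in the frame of groove above 0.005 m and z of plate_tip in the frame of groove between -0.012 and 0.0075 m and y of plate_tip in the frame of groove between -0.008 and 0.008 m and angle between plate_center's own z axis and vertical below 0.05 rad and z of plate_center in the frame of groove below 0.012 m and angle between the x axis of plate_center and the x axis of groove, either way round below 0.1 rad and value of joint cam below 0.15 rad and velocity of joint cam below 0.05 rad/s and linear speed of plate below 0.02 m/s); the robot touches nothing.
It fails at once if the round insert was moved by more than 25 mm (distance of insert from where it was at the start of the episode above 0.025 m).
It fails at once if the stone box was moved by more than 25 mm (distance of stone_box from where it was at the start of the episode above 0.025 m).
It fails at once if the straight lap was moved by more than 25 mm (distance of lap_a from where it was at the start of the episode above 0.025 m).
It fails at once if the stepped lap was moved by more than 25 mm (distance of lap_b from where it was at the start of the episode above 0.025 m).
It also fails if it takes over 61 s, if anything falls off the work surface, if the arm or the gripper's body presses on something with over 40 N, if the wrist force passes 120 N, or if a joint passes its speed limit or range.

ROBOT

A 7-joint arm with a two-finger parallel gripper is mounted at the origin on the work surface. World frame = base frame: x ahead of the robot, y to its left, z up, the work surface at z = 0. Lengths are in mm, angles in rad, forces in N, time in s.
With the tool pointing down it reaches from about 400 to 875 mm from the base axis. Payload 4.4 kg.
Tool frame: the origin (TCP) lies at the very end of the fingers, on their centre line; the grasp point (between the pads) lies ctrl.grip_depth behind it (ctrl.grip_depth is the distance from the TCP to the grasp point, in mm); y points along the fingers, x is the direction in which the jaws open and shut, and the axes are right-handed (so a half turn about y gives the same grasp; the last joint's range is limited). The gripper opens to 85 mm and grips with 20 to 120 N. Pads are 22 mm wide; open, the fingers measure 114 mm over their backs; the gripper's body (76 mm by 85 mm) begins 54 mm behind the grasp point. The pads swing forward as they close: fully open they stand 13 mm farther back than shut.
Start: joints at [1.193, 0.628, 0.038, 1.517, -0.027, 0.996, -0.02], TCP at [199.43, -618.664, 231.313] pointing down, gripper open.
Joint ranges: [-3.06, 3.06], [-0.37, 2.12], [-1.25, 1.32], [0.18, 2.47], [-1.1, 4.24], [0.23, 1.98], [-2.94, 2.94]. Speed limits (rad/s): [2.57, 2.57, 3.14, 3.14, 3.14, 3.14, 3.14].

INTERFACE

Orientations are given as [roll, pitch, yaw] about the fixed x, y, z axes, in that order (R = Rz(yaw) Ry(pitch) Rx(roll)).
In Python, from cell import ctrl gives the robot as it stands.
- The arm moves only by the tool apply_moves, never from a script. Its argument "motion" is a list of rows, each a list of 5 numbers: the shift along the tool's x, y, z in cm, then the turn about the tool's y in rad, then the finger opening in cm, from 0 to 8.54. In form: [[tx, ty, tz, roll, hand], ...]. A call has 1 to 20 rows; each row is the pose to reach, as a shift and turn from the pose commanded when the call began, along the tool's axes at that moment; what a row does not reach only later rows make up. A row lasts 1/8 s, in which the tool goes at most 62.5 mm and 10.7 degrees, less where a joint would pass 70% of its speed; a pose out of reach is approached as far as the arm can. A call with a gripper value outside its range is refused whole. The fingers move at their own pace and stop on an object; the grip force is fixed at half the most. Time passes only in rows, so rows that repeat a pose let the fingers close. It gives the time, the measured TCP pose, the force and the opening at its end, in the units of the state.
- ctrl.read_state(): the state, without advancing time (a new reading comes with each control period).
- ctrl.get_image(name): name is "side" or "top"; returns a dict with "image" (400x640x3 uint8, red, green, blue), "vfov" (degrees; the focal length in pixels is half the picture's height over the tangent of half this angle, whatever the lens; pixels are square), "cx", "cy" (the principal point, pixels), "k1" (the pictures are not rectified: a ray, as slopes to the right and down, at radius r is drawn at 1 + k1 r^2 times it, then the intrinsics apply), "extrinsics" (4x4, takes a point from world to camera coordinates). Camera axes: x right, y up, looking along -z (the intrinsics and any distortion apply to the point x, -y, -z); pixel columns grow to the right and rows downward; lengths in mm; the calibration is good to about 2 mm. A picture is of the moment at which its call begins. There is no depth.
- ctrl.finish_job(): hands the job in, once; it reports no verdict.
Trained networks look in a picture, given as the dict that the camera call returned (one of the last four; its "shot" number tells which), for a name from the list of things; names that differ only in an ending like _2 or _b are one class to them, and where a whole thing is asked for, a point or a joint stands for the part that bears it (a point fixed in the world has none). Each returns a list of dicts, best first, with "confidence" (0 to 1); they miss things now and then, are a little off and sometimes report something else, mostly with a low value. They report only what shows in the picture. A call takes as long as a camera call. They do not tell look-alikes from the thing itself.
- ctrl.search_frame(picture, query): "location" ([x, y, z] in mm, in world coordinates, good to about 4 mm: the middle of the surface that is visible of it).
- ctrl.mark_of(picture, query): "location" ([x, y, z] in mm, in world coordinates, good to about 4 mm: a listed point, or the origin of a listed thing).
The state is a dict: "clock": time; "qpos": joint angles; "qd": joint speeds; "tau": joint torques, N m; "eef_pos": TCP position; "tool_rot": TCP orientation; "force": force on the tool from outside, world axes, zero at the start; "torque": the same for the moment, N m; "width": finger opening in mm.
Only numpy, scipy, OpenCV 4.12 (cv2) and the standard library are available. Lean on these libraries where they do the work, as an engineer would, in place of code of your own. Each camera call takes 0.05 s, during which the arm holds its last target.

## Working session

There is one attempt and no reset: what is moved stays moved. The work goes in short steps, Python scripts to look and compute and a tool call to move; the robot and the scene stay as the last step left them, time stands still between calls to the robot, and variables do not carry over. Pictures are saved under pics/ and viewed, and the job is handed in when it is done.

Besides the shell and the picture viewer there is one more tool, called after "Request:" as name(argument=value, ...), one argument or row to a line, values as JSON. apply_moves: Moves the arm, as the interface text tells. Its arguments: {"type":"object","properties":{"motion":{"type":"array","items":{"type":"array","items":{"type":"number"}}}},"required":["motion"]}

```bash
ls -la; mkdir -p pics; cat > h.py <<'E'
import numpy as np, cv2
from cell import ctrl
def K(p):
    f=p["image"].shape[0]/2/np.tan(np.radians(p["vfov"])/2); return f
def proj(p,P):
    P=np.atleast_2d(np.array(P,float)); E=np.array(p["extrinsics"]); C=P@E[:3,:3].T+E[:3,3]
    x=C[:,0]/-C[:,2]; y=-C[:,1]/-C[:,2]; d=1+p["k1"]*(x*x+y*y); f=K(p)
    return np.c_[p["cx"]+f*x*d,p["cy"]+f*y*d]
def ray(p,uv):
    f=K(p); E=np.array(p["extrinsics"]); x0=(uv[0]-p["cx"])/f; y0=(uv[1]-p["cy"])/f; x,y=x0,y0
    for _ in range(30):
        d=1+p["k1"]*(x*x+y*y); x,y=x0/d,y0/d
    R=E[:3,:3]; o=-R.T@E[:3,3]; v=R.T@np.array([x,-y,-1]); return o,v/np.linalg.norm(v)
def atz(p,uv,z):
    o,v=ray(p,uv); return o+v*(z-o[2])/v[2]
def save(p,name,box=None,s=1):
    im=p["image"][:,:,::-1]
    if box: im=im[box[1]:box[3],box[0]:box[2]]
    if s!=1: im=cv2.resize(im,None,fx=s,fy=s,interpolation=cv2.INTER_CUBIC)
    cv2.imwrite("pics/"+name,im)
E
python3 - <<'E'
from h import *
import pickle
for n in ["side","top"]:
    p=ctrl.get_image(n); save(p,n+"0.png"); pickle.dump(p,open(n+"0.pkl","wb"))
    print(n,p["vfov"],p["cx"],p["cy"],p["k1"],np.round(p["extrinsics"],3).tolist())
    for q in ["plate_center","plate_edge","well_mouth","groove","lip","end_stop","cam_pivot","cam_knob","insert","stone_box","lap_a","lap_b"]:
        r=ctrl.mark_of(p,q)
        print(q,[(np.round(d["location"],0).tolist(),round(d["confidence"],2),np.round(proj(p,d["location"])[0]).tolist()) for d in r])
s=ctrl.read_state(); print(s, ctrl.grip_depth)
E
```

```text
total 12
drwxr-xr-x  3 agent agent 4096 Dec  6 12:08 .
drwxr-xr-x 23 root  root  4096 Dec  6 12:08 ..
drwxr-xr-x  2 agent agent 4096 Dec  6 12:08 pics
side 42.866542933683284 319.2308828542135 194.72454207294876 -0.04749059222308964 [[-0.693, -0.721, 0.006, 366.319], [0.511, -0.486, 0.709, -350.941], [-0.508, 0.495, 0.705, -1236.951], [0.0, 0.0, 0.0, 1.0]]
plate_center [([754.0, 191.0, 8.0], 0.83, [221.0, 212.0]), ([582.0, 168.0, 66.0], 0.72, [262.0, 227.0]), ([578.0, 438.0, -1.0], 0.5, [184.0, 298.0])]
plate_edge [([720.0, 245.0, 8.0], 0.77, [213.0, 228.0]), ([585.0, 166.0, 134.0], 0.61, [260.0, 209.0])]
well_mouth [([579.0, 163.0, 57.0], 0.71, [264.0, 229.0]), ([487.0, 6.0, -2.0], 0.62, [328.0, 231.0])]
groove [([654.0, -191.0, 34.0], 0.71, [335.0, 164.0]), ([778.0, -456.0, 35.0], 0.7, [362.0, 114.0]), ([342.0, -300.0, 42.0], 0.68, [434.0, 195.0])]
lip [([343.0, -302.0, 59.0], 0.89, [435.0, 190.0]), ([650.0, -188.0, 43.0], 0.79, [335.0, 162.0]), ([779.0, -457.0, 41.0], 0.76, [362.0, 112.0]), ([518.0, -189.0, 47.0], 0.31, [366.0, 182.0])]
end_stop [([532.0, -191.0, 40.0], 0.96, [363
[... 2124 characters left out ...]
[459.0, 195.0])]
{'clock': 1.3, 'qpos': array([ 1.19320568,  0.62840965,  0.03853939,  1.51740458, -0.02701891,
        0.99630418, -0.01998654]), 'qd': array([-0.00077868, -0.00015828, -0.00143542,  0.0014901 , -0.00011129,
        0.00054181, -0.00069215]), 'tau': array([-8.06113057e-04, -5.63260067e+01,  1.22579176e+00, -1.93774688e+01,
        1.10216797e-02,  1.79662416e-03,  4.30907534e-06]), 'eef_pos': array([ 199.40792989, -618.6665191 ,  231.30641315]), 'tool_rot': array([-1.57076790e+00,  6.99026578e-06, -1.25905947e+00]), 'force': array([-0.40851007,  0.21810831,  0.08837214]), 'torque': array([ 0.00058703, -0.01460914,  0.0011809 ]), 'width': 85.66930840655705} 18.700000000000003
```

View images.

View pics/side0.png

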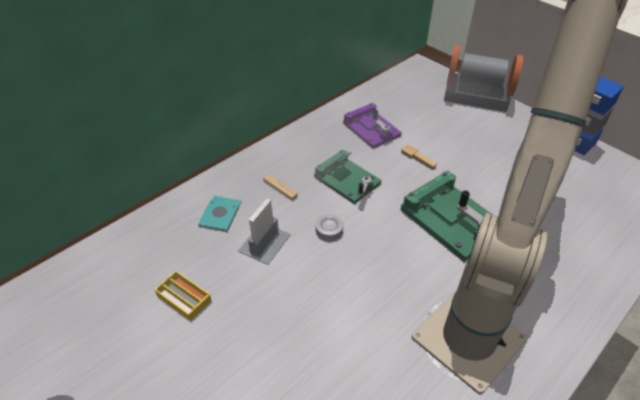

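View pics/top0.png

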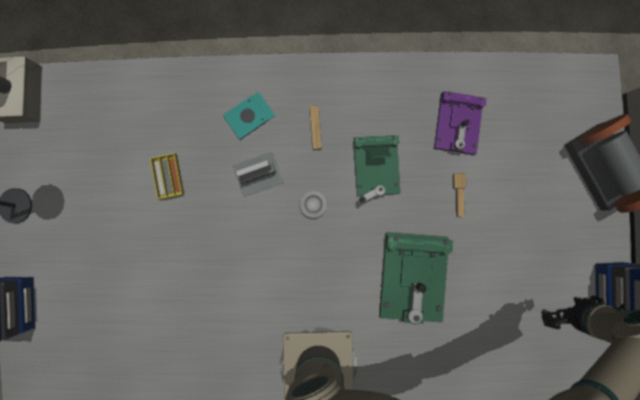

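```bash
python3 - <<'E'
from h import *
import pickle
s=pickle.load(open("side0.pkl","rb"));t=pickle.load(open("top0.pkl","rb"))
def crop(p,b,s): 
    im=p["image"][b[1]:b[3],b[0]:b[2],::-1]; return cv2.resize(im,(390,290),interpolation=cv2.INTER_CUBIC)
a=np.vstack([np.hstack([crop(s,(300,140,395,210),4),crop(t,(335,120,430,190),4)]),np.hstack([crop(s,(220,190,315,260),4),crop(t,(215,140,310,210),4)])])
cv2.imwrite("pics/crops0.png",a)
E
```

```text
(no output)
```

View pics/crops0.png

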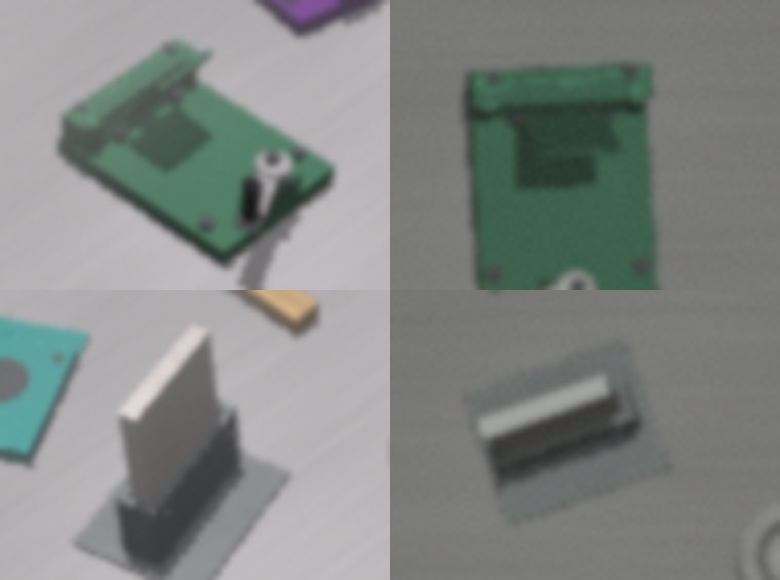

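```bash
cat > ov.py <<'E'
from h import *
import sys
def T(x,y,yaw,P):
    c,s=np.cos(yaw),np.sin(yaw); P=np.array(P,float)
    return np.c_[x+c*P[:,0]-s*P[:,1],y+s*P[:,0]+c*P[:,1],P[:,2]]
def draw(p,segs,box,s=8):
    im=p["image"][box[1]:box[3],box[0]:box[2],::-1]; im=cv2.resize(im,None,fx=s,fy=s,interpolation=cv2.INTER_CUBIC).copy()
    for A,B,c in segs:
        L=proj(p,np.linspace(A,B,2)); L=((L-[box[0],box[1]]+.5)*s*16).astype(int)
        cv2.line(im,tuple(map(int,L[0])),tuple(map(int,L[1])),c,1,cv2.LINE_AA,4)
    return im
def boxsegs(x,y,yaw,lo,hi,c):
    C=[[a,b,d] for a in (lo[0],hi[0]) for b in (lo[1],hi[1]) for d in (lo[2],hi[2])]
    W=T(x,y,yaw,C); r=[]
    for i in range(8):
        for k in (1,2,4):
            if not i&k: r.append((W[i],W[i|k],c))
    return r
E
cat > o1.py <<'E'
from ov import *
import pickle
s=pickle.load(open("side0.pkl","rb"));t=pickle.load(open("top0.pkl","rb"))
gx,gy,gw=eval(sys.argv[1]); px,py,pw=eval(sys.argv[2])
F=boxsegs(gx,gy,gw,(-145,-65,0),(30,65,18),(0,255,255))+boxsegs(gx,gy,gw,(0,-55,30),(0,55,42),(0,0,255))
Pl=boxsegs(px,py,pw,(-7,-45,60),(7,45,136),(0,255,255))+boxsegs(px,py,pw,(-14.5,-53.5,0),(14.5,53.5,60),(0,0,255))
n=sys.argv[3]
def cat(a,b): return np.hstack([a,b])
cv2.imwrite(f"pics/fix{n}.png",cat(draw(s,F,(310,145,390,210),5),draw(t,F,(340,125,415,190),5)))
cv2.imwrite(f"pics/pl{n}.png",cat(draw(s,Pl,(225,190,305,265),5),draw(t,Pl,(220,140,295,215),5)))
E
python3 - <<'E'
from h import *
import pickle
t=pickle.load(open("top0.pkl","rb"))
for uv in [(236.4,172.6),(238.9,176.2),(267.4,160.5),(269.1,164.2)]: print(atz(t,uv,136).round(1))
E
python3 o1.py 655,-190,0.0 580,168,-0.3 1
```

```text
[570.7 211.5 136. ]
[560.7 204.8 136. ]
[601.8 126.5 136. ]
[591.6 122.  136. ]
```

```bash
python3 o1.py 655,-190,0.0 580,167,0.33 1
```

```text
(no output)
```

View pics/fix1.png

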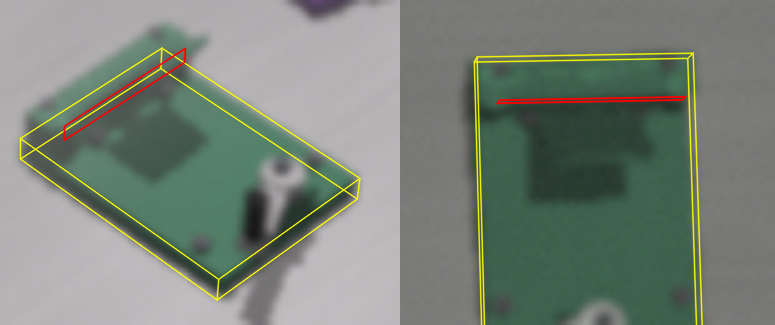

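View pics/pl1.png

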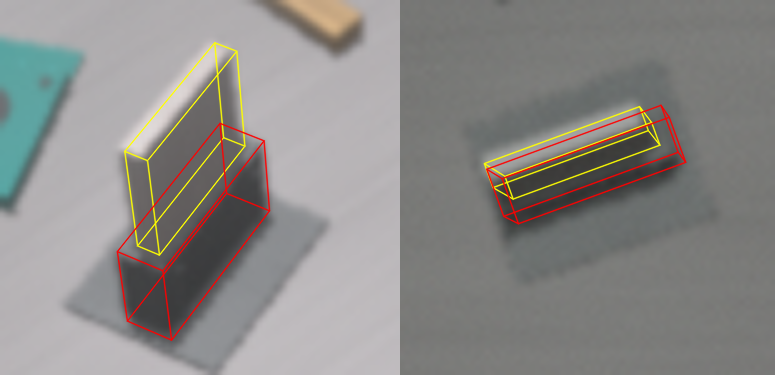

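```bash
sed -i 's/^def cat.*/def cat(a,b): return np.vstack([np.hstack([a[:560,:395],b[:560,:395]])])/; s/(310,145,390,210),5/(310,145,390,210),4.9/; s/(340,125,415,190),5/(345,125,415,210),5.5/; s/(225,190,305,265),5/(235,195,280,250),8/; s/(220,140,295,215),5/(230,155,280,195),7.9/' o1.py; python3 o1.py 655,-190,0.0 580,167,0.33 2
```

```text
Traceback (most recent call last):
  File "o1.py", line 9, in <module>
    cv2.imwrite(f"pics/fix{n}.png",cat(draw(s,F,(310,145,390,210),4.9),draw(t,F,(345,125,415,210),5.5)))
                                   ~~~^^^^^^^^^^^^^^^^^^^^^^^^^^^^^^^^^^^^^^^^^^^^^^^^^^^^^^^^^^^^^^^^^
  File "o1.py", line 8, in cat
    def cat(a,b): return np.vstack([np.hstack([a[:560,:395],b[:560,:395]])])
                                    ~~~~~~~~~^^^^^^^^^^^^^^^^^^^^^^^^^^^^^
ValueError: all the input array dimensions except for the concatenation axis must match exactly, but along dimension 0, the array at index 0 has size 318 and the array at index 1 has size 468
```

```bash
python3 - <<'E'
import pickle
from ov import *
s=pickle.load(open("side0.pkl","rb"));t=pickle.load(open("top0.pkl","rb"))
a=draw(s,[],(240,195,280,245),10);b=draw(t,[],(232,155,272,205),10)
cv2.imwrite("pics/plz.png",np.hstack([a,b])[:,:800])
F=boxsegs(655,-190,0,(-145,-65,0),(30,65,18),(0,255,255))
a=draw(t,F,(345,130,410,210),7);cv2.imwrite("pics/fz.png",a)
E
```

```text
(no output)
```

View pics/plz.png

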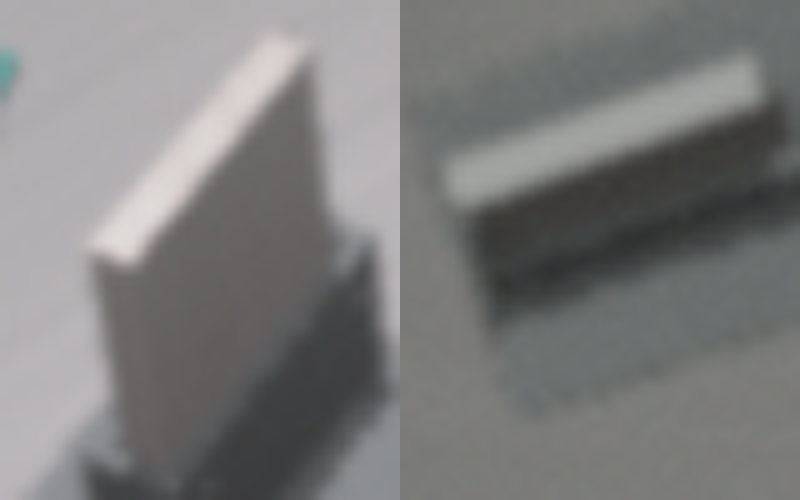

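View pics/fz.png

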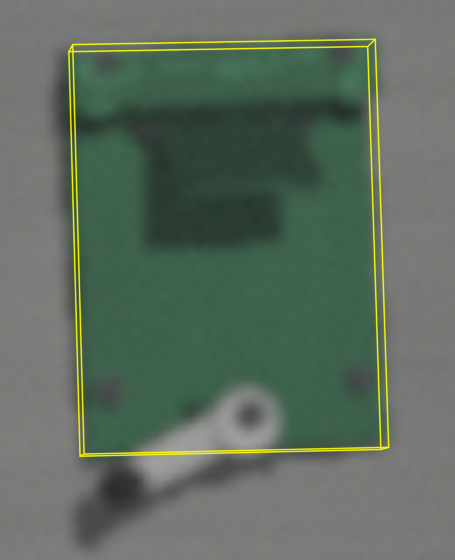

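```bash
python3 - <<'E'
import pickle
from ov import *
from scipy.optimize import least_squares
s=pickle.load(open("side0.pkl","rb"));t=pickle.load(open("top0.pkl","rb"))
# corners: local (-7,45),( -7,-45),(7,-45),(7,45)
ss=np.array([[-7,45,253,221.2],[7,45,249,219.8],[7,-45,267.5,198.7],[-7,-45,270.7,199.7]]); ss[:,2:]-=.5
tt=np.array([[7,45,236.4,171],[-7,45,238.5,175.7],[7,-45,267.2,160.7],[-7,-45,269,164.9]]); tt[:,2:]-=.5
def res(v,out=False):
    r=[]
    for p,a in ((s,ss),(t,tt)):
        W=T(v[0],v[1],v[2],np.c_[a[:,:2],np.full(4,v[3])]); r.append(proj(p,W)-a[:,2:])
    return np.concatenate(r) if out else np.concatenate(r).ravel()
f=least_squares(res,[580,167,.33,136]); print(f.x, res(f.x,1).round(1).tolist())
for p,a in ((s,ss),(t,tt)):
    g=least_squares(lambda v:(proj(p,T(v[0],v[1],v[2],np.c_[a[:,:2],np.full(4,136)]))-a[:,2:]).ravel(),[580,167,.33]); print(g.x)
L=[]
for an in (.98,1.12):
    c,n=np.cos(an),np.sin(an)
    P=[(-d*c,y,30+d*n) for d,y in ((14,-30),(75,-30),(75,30),(14,30))]
    W=T(655,-190,0,P); col=(0,255,255) if an<1 else (0,0,255)
    L+=[(W[i],W[(i+1)%4],col) for i in range(4)]
a=draw(s,L,(310,135,390,210),5);b=draw(t,L,(340,125,420,200),5)
c=draw(s,[],(310,135,390,210),5)
cv2.imwrite("pics/leaf.png",np.hstack([a,b]))
E
```

```text
[5.83484733e+02 1.67968487e+02 3.15203650e-01 1.35354889e+02] [[0.1, 0.4], [-0.4, -0.1], [-0.5, -0.5], [0.7, 0.2], [-0.0, 0.1], [-0.4, 0.3], [0.4, -0.5], [0.3, 0.1]]
[5.82968733e+02 1.68168046e+02 3.19400144e-01]
[5.83461435e+02 1.68031584e+02 3.11591046e-01]
```

View pics/leaf.png

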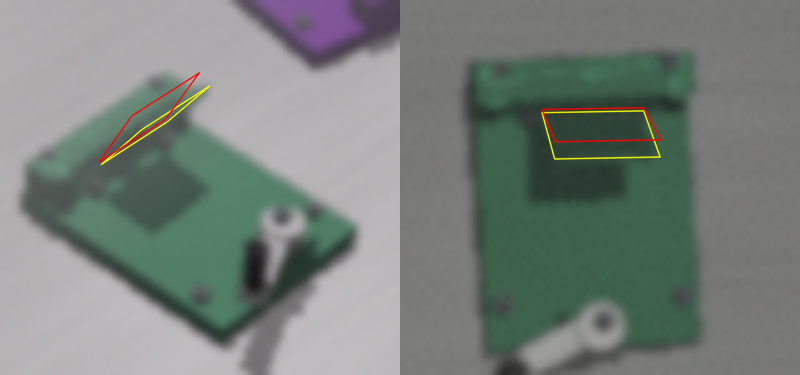

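Request:
apply_moves(
  motion=[
    [-63.1, 0, 60.7, -1.574, 8.5],
    [-63.1, 0, 60.7, -1.574, 8.5],
    [-63.1, 0, 60.7, -1.574, 8.5],
    [-63.1, 0, 60.7, -1.574, 8.5],
    [-63.1, 0, 60.7, -1.574, 8.5],
    [-63.1, 0, 60.7, -1.574, 8.5],
    [-63.1, 0, 60.7, -1.574, 8.5],
    [-63.1, 0, 60.7, -1.574, 8.5],
    [-63.1, 0, 60.7, -1.574, 8.5],
    [-63.1, 0, 60.7, -1.574, 8.5],
    [-63.1, 0, 60.7, -1.574, 8.5],
    [-63.1, 0, 60.7, -1.574, 8.5],
    [-63.1, 0, 60.7, -1.574, 8.5],
    [-63.1, 0, 60.7, -1.574, 8.5],
    [-63.1, 0, 60.7, -1.574, 8.5],
    [-63.1, 0, 60.7, -1.574, 8.5],
    [-63.1, 0, 60.7, -1.574, 8.5],
    [-63.1, 0, 60.7, -1.574, 8.5],
  ],
)

```text
clock: 3.55
eef_pos: [583.6, 166.4, 231.6]
tool_rot: [-1.572, 0.0, 0.313]
force: [-0.4, -0.2, -0.7]
width: 85.2
```

Request:
apply_moves(
  motion=[
    [0, 4, 0.15, 0, 8.5],
    [0, 8, 0.15, 0, 8.5],
    [0, 11, 0.15, 0, 8.5],
    [0, 13, 0.15, 0, 8.5],
    [0, 13.8, 0.15, 0, 8.5],
    [0, 13.8, 0.15, 0, 6],
    [0, 13.8, 0.15, 0, 4],
    [0, 13.8, 0.15, 0, 3],
  ],
)

```text
clock: 4.55
eef_pos: [583.7, 169.7, 94.3]
tool_rot: [-1.571, -0.002, 0.315]
force: [0.9, 0.4, 0.1]
width: 32.0
```

```bash
python3 - <<'E'
from ov import *
import pickle
s=ctrl.get_image("side");t=ctrl.get_image("top")
st=ctrl.read_state(); print(st["clock"],st["eef_pos"],st["force"],st["width"])
a=draw(s,[],(210,160,310,250),4);b=draw(t,[],(210,130,310,220),4)
cv2.imwrite("pics/g1.png",np.hstack([a,b]))
E
```

```text
4.65 [583.50867984 169.66686432  93.96545147] [ 0.77584675 -0.66317626 -0.93147217] 30.006849628164613
```

View pics/g1.png

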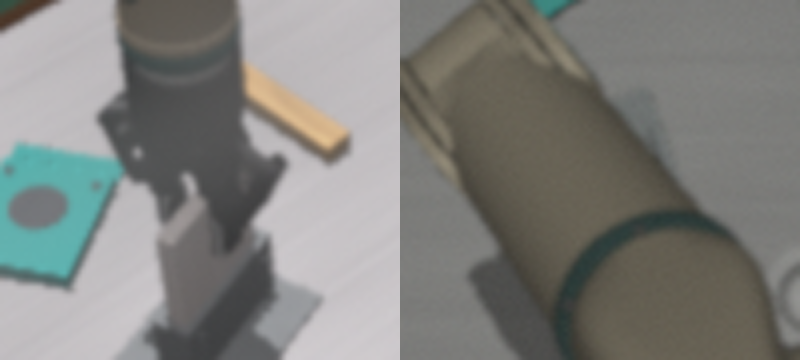

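Request:
apply_moves(
  motion=[
    [0, 0, 0, 0, 2],
    [0, 0, 0, 0, 1.6],
    [0, 0, 0, 0, 1.2],
    [0, 0, 0, 0, 0.8],
    [0, 0, 0, 0, 0.8],
    [0, 0, 0, 0, 0.8],
  ],
)

```text
clock: 5.4
eef_pos: [580.9, 168.7, 93.6]
tool_rot: [-1.572, 0.005, 0.315]
force: [-5.0, -2.0, 8.5]
width: 13.5
```

Request:
apply_moves(
  motion=[
    [-0.28, 0, 0, 0, 0.8],
    [-0.28, -0.5, 0, 0, 0.8],
    [-0.28, -1.5, 0, 0, 0.8],
    [-0.28, -3, 0, 0, 0.8],
    [-0.28, -4.5, 0, 0, 0.8],
    [-0.28, -6, 0, 0, 0.8],
    [-0.28, -8, 0, 0, 0.8],
    [-0.28, -10, 0, 0, 0.8],
    [-0.28, -12, 0, 0, 0.8],
    [-0.28, -13, 0, 0, 0.8],
    [-0.28, -13, 0, 0, 0.8],
  ],
)

```text
clock: 6.78
eef_pos: [580.8, 168.8, 224.2]
tool_rot: [-1.571, -0.002, 0.315]
force: [0.4, 0.2, -3.3]
width: 13.1
```

```bash
python3 - <<'E'
from ov import *
import pickle
s=ctrl.get_image("side");t=ctrl.get_image("top")
pickle.dump(s,open("side1.pkl","wb"))
st=ctrl.read_state(); print(st["clock"],st["eef_pos"],st["tool_rot"],st["force"],st["width"])
a=draw(s,[],(210,120,310,250),4.4);b=draw(t,[],(330,110,415,227),4.9)
h=min(len(a),len(b));cv2.imwrite("pics/g2.png",np.hstack([a[:h,:390],b[:h,:400]]))
E
```

```text
6.875 [580.01828372 168.3833865  222.77668158] [-1.57093680e+00  1.14802651e-03  3.14920353e-01] [-0.43635696 -0.47850989 -3.33021731] 13.258561744417555
```

View pics/g2.png

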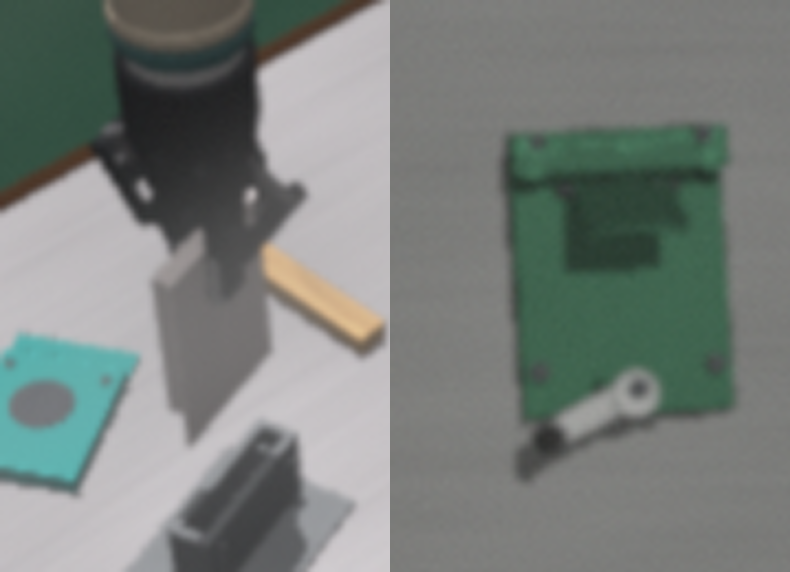

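```bash
python3 - <<'E'
from ov import *
import pickle
s=pickle.load(open("side1.pkl","rb"))
z=222.8-87.6
P=boxsegs(580.2,168.4-0.8,.315,(-7,-45,z+25),(7,45,z+130),(0,255,255))+boxsegs(580.2,167.6,.315,(-7,-45,z),(-3,45,z+25),(0,0,255))
a=draw(s,P,(235,160,290,225),10);cv2.imwrite("pics/g3.png",a)
E
```

```text
(no output)
```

View pics/g3.png

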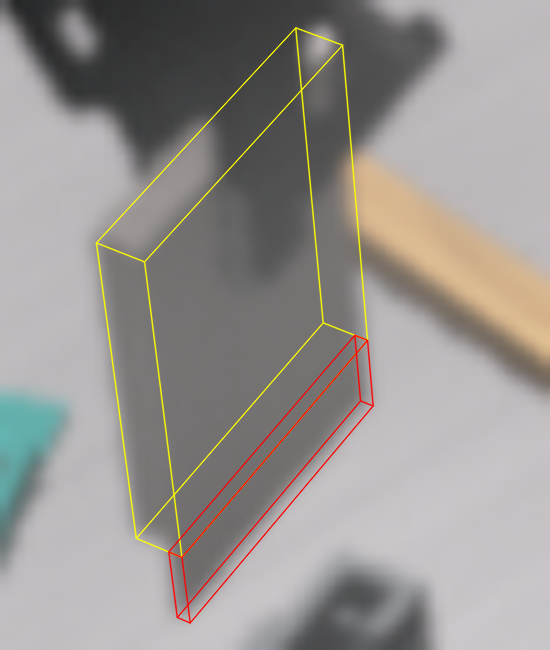

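```bash
python3 - <<'E'
from ov import *
import pickle
t=pickle.load(open("top0.pkl","rb")); s=pickle.load(open("side0.pkl","rb"))
F=lambda g:boxsegs(*g,(-145,-65,0),(30,65,18),(0,255,255))+boxsegs(*g,(0,-65,30),(30,65,45.5),(0,0,255))
g=(655,-190,0.0)
a=draw(t,F(g),(350,130,405,200),8)
cv2.imwrite("pics/fx1.png",a)
b=draw(s,F(g),(310,145,385,205),10)
cv2.imwrite("pics/fx2.png",b)
E
```

```text
(no output)
```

View pics/fx1.png

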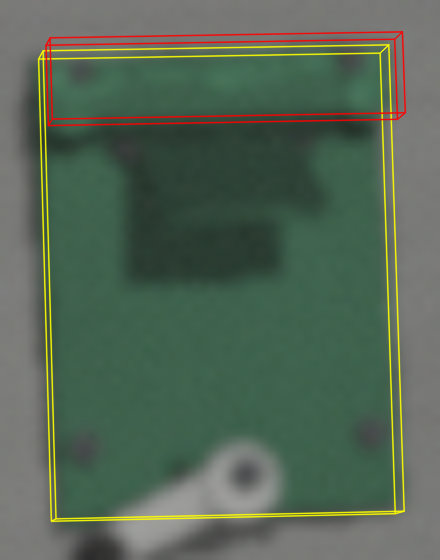

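View pics/fx2.png

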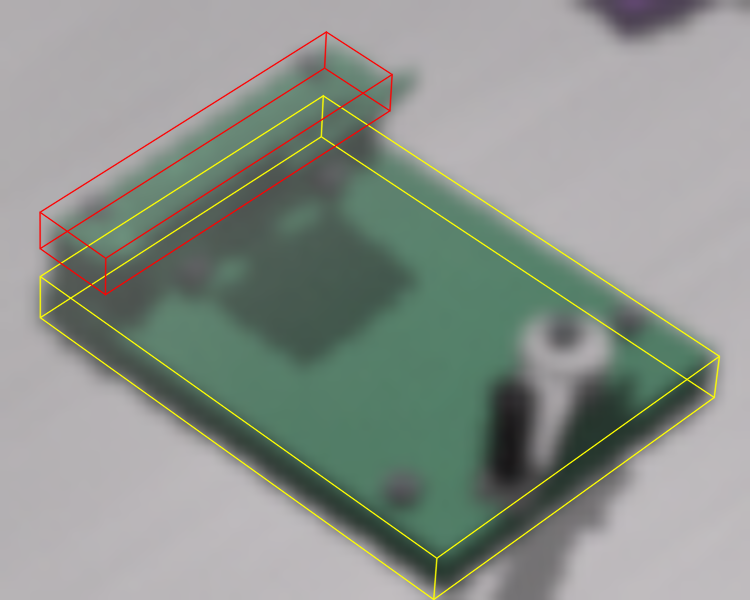

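```bash
python3 - <<'E'
from ov import *
import pickle
from scipy.ndimage import map_coordinates
from scipy.optimize import least_squares
t=pickle.load(open("top0.pkl","rb")); s=pickle.load(open("side0.pkl","rb"))
def meas(p,A,B,g,chan,n=25,R=3.0):
    im=p["image"].astype(float); 
    ch=im[:,:,1]-im[:,:,0] if chan=="gr" else im.mean(2)
    P=np.linspace(A,B,n); W=T(*g,P); uv=proj(p,W); d=np.gradient(uv,axis=0); nrm=np.c_[-d[:,1],d[:,0]]; nrm/=np.linalg.norm(nrm,axis=1)[:,None]
    o=np.arange(-R,R+.01,.1); out=[]
    for u,m in zip(uv,nrm):
        q=u+o[:,None]*m; v=map_coordinates(ch,[q[:,1],q[:,0]],order=3); gr=abs(np.gradient(v)); i=gr.argmax(); out.append((o[i],gr[i]))
    return P,uv,nrm,np.array(out)
g=(655,-190,0.)
E=[(t,"top right z18",(-135,-65,18),(-40,-65,18),"gr"),(t,"top front z18",(-145,-55,18),(-145,10,18),"gr"),(t,"top left z0",(-135,65,0),(-40,65,0),"gr"),(t,"top left z18",(-135,65,18),(-40,65,18),"lum"),
(s,"side left z18",(-135,65,18),(-40,65,18),"lum"),(s,"side front18",(-145,55,18),(-145,20,18),"lum"),(s,"side right z18",(-135,-65,18),(-30,-65,18),"gr"),(s,"side left z0",(-135,65,0),(-40,65,0),"lum"),
(t,"top back45",(30,-45,45.5),(30,45,45.5),"gr"),(s,"side back45",(30,-45,45.5),(30,45,45.5),"gr"),(t,"lip front",(0,-45,45.5),(0,45,45.5),"lum"),(s,"lip front side",(0,-45,45.5),(0,45,45.5),"lum")]
for p,n,A,B,c in E:
    P,uv,nr,o=meas(p,A,B,g,c); 
    # move: mm per px along local normal
    ax=np.array([1,0,0.]) if "front" in n or "back" in n else np.array([0,1.,0])
    w=T(*g,P); J=((proj(p,w+ax)-proj(p,w))*nr).sum(1)
    m=o[:,0]/J; print(n, "median mm",np.median(m).round(2), np.median(m[:8]).round(1),np.median(m[-8:]).round(1),"iqr",np.percentile(m,[20,80]).round(1))
E
```

```text
top right z18 median mm 2.11 0.6 3.5 iqr [0.8 3.1]
top front z18 median mm 0.6 0.7 5.5 iqr [-0.4  2.6]
top left z0 median mm -0.91 -2.0 -0.6 iqr [-1.9 -0.6]
top left z18 median mm 3.87 2.7 4.8 iqr [2.7 4.8]
side left z18 median mm 11.61 10.9 11.7 iqr [11.4 11.7]
side front18 median mm -10.85 -10.9 -10.0 iqr [-10.9 -10.2]
side right z18 median mm 2.56 1.1 3.4 iqr [1.3 3.5]
side left z0 median mm -1.55 -2.9 -0.8 iqr [-2.7 -0.8]
top back45 median mm -6.23 -5.9 -7.7 iqr [-7.7 -5.9]
side back45 median mm -7.13 -6.3 -7.7 iqr [-8.  -6.3]
lip front median mm -0.89 0.3 -1.3 iqr [-1.5  0.3]
lip front side median mm -0.41 -10.3 -0.4 iqr [-10.3   0.4]
```

Request:
apply_moves(
  motion=[
    [-0.4, 0, -3.5, 0.03, 0.8],
    [-0.8, 0, -7.5, 0.06, 0.8],
    [-1.3, 0, -12, 0.1, 0.8],
    [-1.9, 0, -17, 0.14, 0.8],
    [-2.5, 0, -22, 0.18, 0.8],
    [-3.1, 0, -27, 0.22, 0.8],
    [-3.6, 0, -31.5, 0.26, 0.8],
    [-4.0, 0, -34.8, 0.28, 0.8],
    [-4.1, 0, -36, 0.29, 0.8],
    [-4.1, 0, -36, 0.29, 0.8],
    [-4.1, 0, -36, 0.29, 0.8],
    [-4.1, 0, -36, 0.29, 0.8],
  ],
)

```text
clock: 8.38
eef_pos: [653.1, -184.1, 223.5]
tool_rot: [-1.57, -0.0, 0.028]
force: [0.3, -0.3, -3.2]
width: 13.2
```

```bash
cat > look.py <<'E'
from ov import *
import pickle
n=sys.argv[1]
s=ctrl.get_image("side");t=ctrl.get_image("top")
pickle.dump((s,t),open(n+".pkl","wb"))
st=ctrl.read_state(); print(st["clock"],st["eef_pos"].round(2),st["tool_rot"].round(3),st["force"].round(1),st["width"].round(1))
cv2.imwrite("pics/"+n+".png",np.hstack([draw(s,[],(305,110,395,210),5.9)[:,:525]]+([draw(t,[],(350,120,410,200),4)[:,:270]] if 0 else [])))
E
python3 look.py a1
```

```text
Traceback (most recent call last):
  File "look.py", line 6, in <module>
    st=ctrl.read_state(); print(st["clock"],st["eef_pos"].round(2),st["tool_rot"].round(3),st["force"].round(1),st["width"].round(1))
                                                                                                                ^^^^^^^^^^^^^^^^^
AttributeError: 'float' object has no attribute 'round'
```

```bash
sed -i 's/st\["width"\].round(1)/round(st["width"],1)/' look.py; python3 look.py a1
```

```text
8.575 [ 653.08 -185.72  223.5 ] [-1.571 -0.     0.026] [ 0.8  0.3 -4.2] 13.3
```

View pics/a1.png

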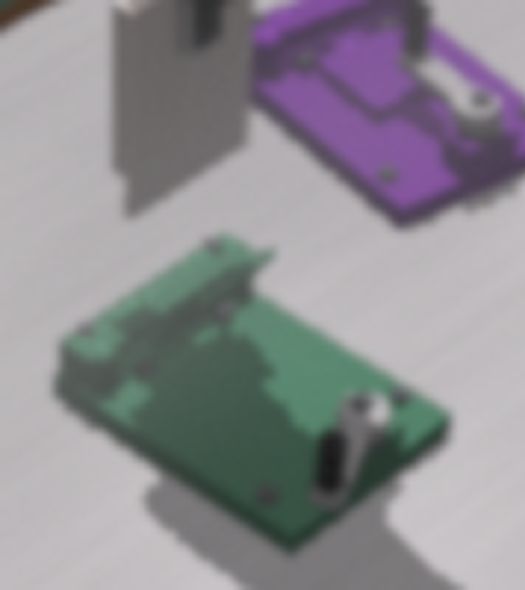

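Request:
apply_moves(
  motion=[
    [0, 2.5, -0.1, 0, 0.8],
    [0, 5, -0.1, 0, 0.8],
    [0, 6.8, -0.1, 0, 0.8],
    [0, 7.8, -0.1, 0, 0.8],
    [0, 8.1, -0.1, 0, 0.8],
    [0, 8.1, -0.1, 0, 0.8],
    [0, 8.1, -0.1, 0, 0.8],
  ],
)

```text
clock: 9.45
eef_pos: [653.7, -187.4, 143.3]
tool_rot: [-1.571, -0.002, 0.025]
force: [0.5, -1.2, -3.0]
width: 13.8
```

```bash
python3 look.py a2; python3 - <<'E'
from ov import *
import pickle
s,t=pickle.load(open("a2.pkl","rb"))
cv2.imwrite("pics/a2b.png",np.hstack([draw(s,[],(312,140,362,190),8),draw(t,[],(350,115,400,165),8)]))
E
```

```text
9.55 [ 653.47 -187.41  143.06] [-1.571e+00 -1.000e-03  2.500e-02] [ 0.5 -0.1 -2.9] 13.6
```

View pics/a2b.png

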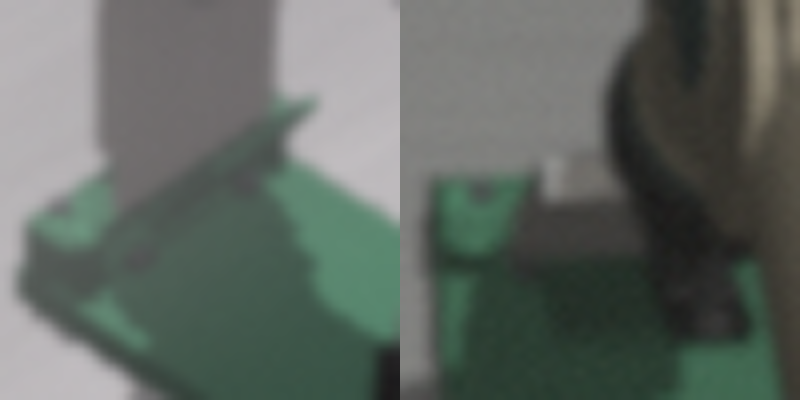

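```bash
cat > o2.py <<'E'
from ov import *
import pickle
s,t=pickle.load(open("a2.pkl","rb"))
g=(654.5,-187,.027)
z=143-87.6
q=(653.4,-188.3,.025)
S=boxsegs(*q,(-7,-45,z),(-3,45,z+25),(0,0,255))+boxsegs(*g,(0,-49,42),(0,49,45.5),(0,255,255))+boxsegs(*g,(-145,-65,0),(30,65,18),(255,255,0))
for an in (1.0,):
    P=[(-d*np.cos(an),y,30+d*np.sin(an)) for d,y in ((14,-30),(75,-30),(75,30),(14,30))]
    W=T(*g,P); S+=[(W[i],W[(i+1)%4],(255,0,255)) for i in range(4)]
cv2.imwrite("pics/a2c.png",np.hstack([draw(s,S,(312,140,362,190),8),draw(t,S,(350,115,400,165),8)]))
E
python3 o2.py
```

```text
(no output)
```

View pics/a2c.png

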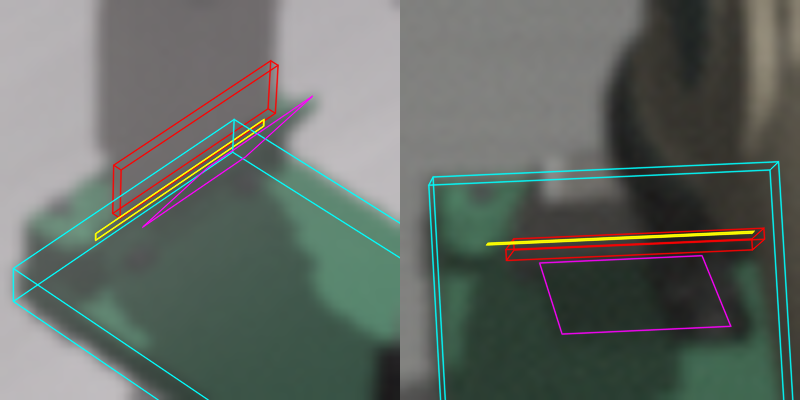

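Request:
apply_moves(
  motion=[
    [-0.05, 0.5, 0.1, 0, 0.8],
    [-0.05, 0.9, 0.1, 0, 0.8],
    [-0.05, 1.3, 0.1, 0, 0.8],
    [-0.05, 1.7, 0.1, 0, 0.8],
    [-0.05, 2.1, 0.1, 0, 0.8],
    [-0.05, 2.1, 0.1, 0, 0.8],
  ],
)

```text
clock: 10.3
eef_pos: [653.5, -186.2, 121.1]
tool_rot: [-1.571, -0.002, 0.025]
force: [4.8, 0.0, -5.9]
width: 13.5
```

```bash
python3 look.py a3; python3 - <<'E'
from ov import *
import pickle
s,t=pickle.load(open("a3.pkl","rb"))
cv2.imwrite("pics/a3b.png",np.hstack([draw(s,[],(312,140,362,190),8),draw(t,[],(350,115,400,165),8)]))
E
```

```text
10.4 [ 653.37 -186.23  121.21] [-1.571 -0.002  0.025] [ 5.3 -0.1 -6. ] 12.7
```

View pics/a3b.png

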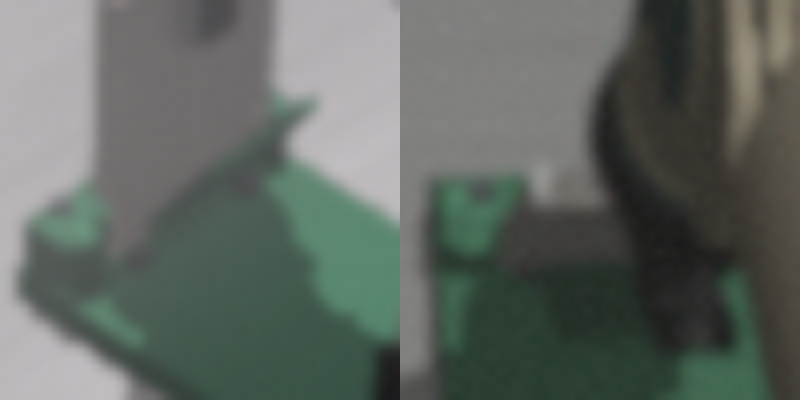

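Request:
apply_moves(
  motion=[
    [0.1, 0, 0, 0, 0.8],
    [0.1, 0.3, 0, 0, 0.8],
    [0.1, 0.6, 0, 0, 0.8],
    [0.1, 0.8, 0, 0, 0.8],
    [0.1, 0.8, 0, 0, 0.8],
  ],
)

```text
clock: 11.02
eef_pos: [653.6, -186.3, 113.1]
tool_rot: [-1.571, -0.0, 0.025]
force: [3.6, 1.0, -3.7]
width: 13.3
```

Request:
apply_moves(
  motion=[
    [0, 0.15, 0, 0, 0.8],
    [0, 0.3, 0, 0, 0.8],
    [0, 0.3, 0, 0, 0.8],
    [-0.15, 0.3, 0, 0, 1.6],
    [-0.4, 0.3, 0, 0, 2.1],
    [-0.65, 0.3, 0, 0, 2.6],
    [-0.9, 0.3, 0, 0, 3.1],
    [-1.1, 0.3, 0, 0, 3.1],
    [-1.3, 0.3, 0, 0, 3.1],
    [-1.5, 0.3, 0, 0, 3.1],
    [-1.5, 0.3, 0, 0, 3.1],
  ],
)

```text
clock: 12.4
eef_pos: [638.4, -186.7, 110.4]
tool_rot: [-1.571, 0.0, 0.025]
force: [0.5, 0.7, -0.3]
width: 30.9
```

```bash
python3 look.py a4
```

```text
12.5 [ 638.46 -186.71  110.32] [-1.571  0.     0.025] [ 0.8 -0.   0.2] 31.0
```

View pics/a4.png

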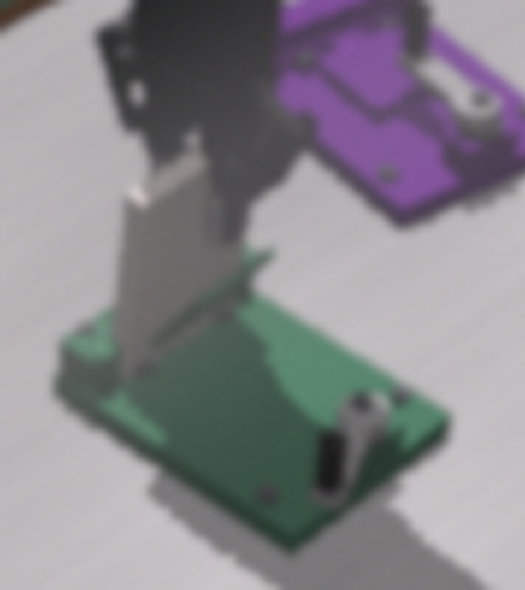

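Request:
apply_moves(
  motion=[
    [-0.3, 0, 0, 0, 3.1],
    [-0.6, 0, 0, 0, 3.1],
    [-0.9, 0, 0, 0, 3.1],
    [-1.2, 0, 0, 0, 3.1],
    [-1.5, 0, 0, 0, 3.1],
    [-1.8, 0, 0, 0, 3.1],
    [-2.1, 0, 0, 0, 3.1],
    [-2.4, 0, 0, 0, 3.1],
    [-2.4, 0, 0, 0, 3.1],
  ],
)

```text
clock: 13.62
eef_pos: [614.1, -187.3, 110.3]
tool_rot: [-1.571, 0.001, 0.025]
force: [-1.3, 0.6, 0.3]
width: 31.3
```

```bash
python3 look.py a5
```

```text
13.725 [ 614.4  -187.32  110.39] [-1.571  0.     0.025] [-0.7 -0.4  1.1] 30.8
```

View pics/a5.png

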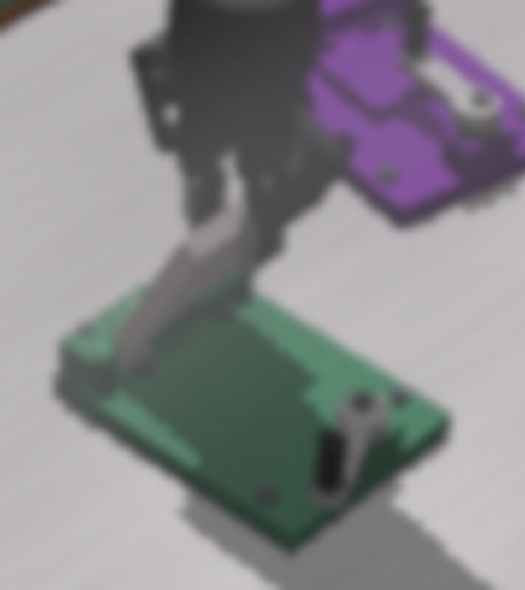

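Request:
apply_moves(
  motion=[
    [-0.2, -0.5, 0, 0, 3.4],
    [-0.3, -1.5, 0, 0, 3.4],
    [-0.3, -3, 0, 0, 3.4],
    [-0.3, -5, 0, 0, 3.4],
    [-0.3, -8, 0, 0, 3.4],
    [-0.3, -10, 0, 0, 3.0],
    [-0.3, -10, 0, 0, 2.0],
  ],
)

```text
clock: 14.6
eef_pos: [613.3, -187.5, 213.2]
tool_rot: [-1.572, -0.006, 0.025]
force: [0.2, 0.1, -0.4]
width: 20.0
```

```bash
python3 look.py a6; python3 - <<'E'
from ov import *
import pickle
s,t=pickle.load(open("a6.pkl","rb"))
g=(654.5,-187.5,.027)
def plate(an,d,y=0):
    # plate coords: local x along plate to tongue, z normal
    S=[]
    for lo,hi,c in (((-65,-45,-7),(40,45,7),(0,255,255)),((40,-45,-7),(65,45,-3),(0,0,255))):
        C=np.array([[a,b,e] for a in (lo[0],hi[0]) for b in (lo[1],hi[1]) for e in (lo[2],hi[2])],float)
        u=C[:,0]-65+d; w=C[:,2]+7
        P=np.c_[u*np.cos(an)+w*np.sin(an),C[:,1]+y,30-u*np.sin(an)+w*np.cos(an)]
        W=T(*g,P)
        for i in range(8):
            for k in (1,2,4):
                if not i&k: S.append((W[i],W[i|k],c))
    return S
im=np.hstack([draw(s,[],(312,130,367,200),7),draw(s,plate(1.0,10),(312,130,367,200),7)])
cv2.imwrite("pics/a6b.png",im)
im=np.hstack([draw(t,[],(345,120,405,190),6.5),draw(t,plate(1.0,10),(345,120,405,190),6.5)])
cv2.imwrite("pics/a6c.png",im)
E
```

```text
14.7 [ 611.47 -187.38  210.5 ] [-1.571 -0.     0.025] [ 0.4  0.7 -0.9] 19.9
```

View pics/a6b.png

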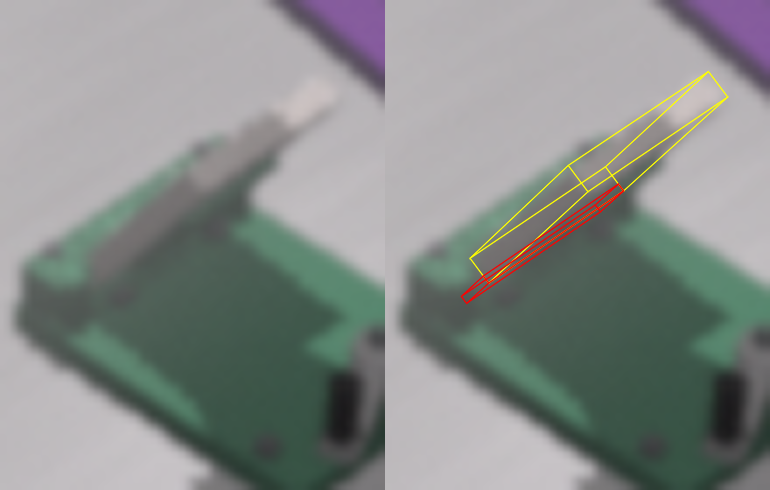

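View pics/a6c.png

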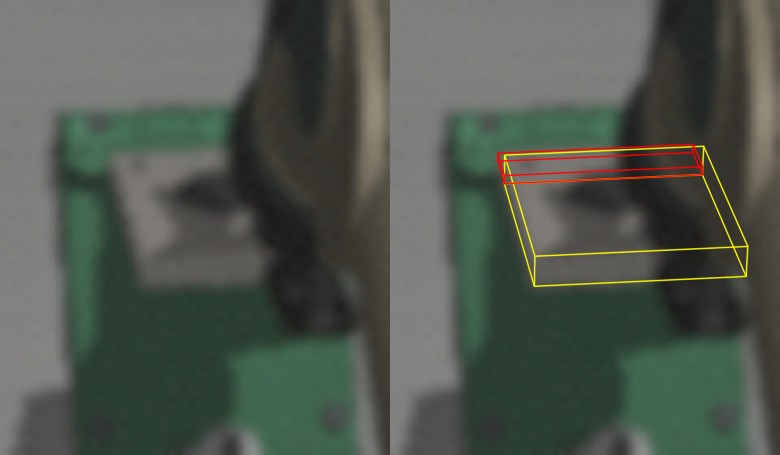

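```bash
cat > pf.py <<'E'
from ov import *
import pickle
g=(654.5,-187.5,.027)
def plate(an,d,y=0):
    S=[]
    for lo,hi,c in (((-65,-45,-7),(40,45,7),(0,255,255)),((40,-45,-7),(65,45,-3),(0,0,255))):
        C=np.array([[a,b,e] for a in (lo[0],hi[0]) for b in (lo[1],hi[1]) for e in (lo[2],hi[2])],float)
        u=C[:,0]-65+d; w=C[:,2]+7
        P=np.c_[u*np.cos(an)+w*np.sin(an),C[:,1]+y,30-u*np.sin(an)+w*np.cos(an)]
        W=T(*g,P)
        for i in range(8):
            for k in (1,2,4):
                if not i&k: S.append((W[i],W[i|k],c))
    return S
E
python3 - <<'E'
from pf import *
s,t=pickle.load(open("a6.pkl","rb"))
r=[]
for v in ((.95,10,-2),(.9,10,-2),(.85,10,-2),(.95,4,-2),(.9,4,-2),(1.0,8,-2)):
    r.append(draw(s,plate(*v),(320,138,364,178),6)[:,:262])
im=np.vstack([np.hstack(r[:3]),np.hstack(r[3:])]);cv2.imwrite("pics/a6d.png",im)
E
```

```text
(no output)
```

View pics/a6d.png

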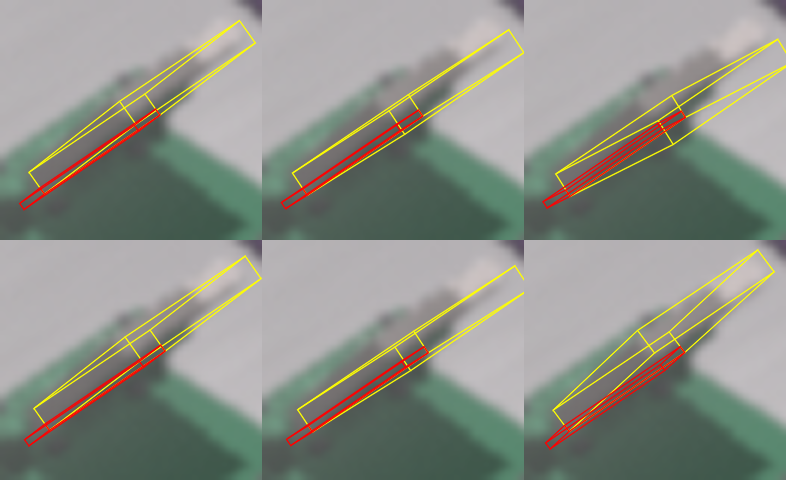

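Request:
apply_moves(
  motion=[
    [0.8, 0, 0, 0, 0],
    [0.8, 3, 0, 0, 0],
    [0.8, 6, 0, 0, 0],
    [0.6, 7.4, 0, 0, 0],
    [0.6, 7.9, 0, 0, 0],
    [0.45, 8.3, 0, 0, 0],
    [0, 8.6, 0, 0, 0],
    [-0.4, 8.95, 0, 0, 0],
    [-0.8, 9.35, 0, 0, 0],
    [-1.15, 9.7, 0, 0, 0],
    [-1.5, 10.1, 0, 0, 0],
    [-1.5, 10.1, 0, 0, 0],
  ],
)

```text
clock: 16.2
eef_pos: [595.6, -187.8, 108.7]
tool_rot: [-1.571, 0.002, 0.025]
force: [0.7, -0.2, 0.5]
width: 0.2
```

```bash
python3 look.py b1
```

```text
16.3 [ 595.96 -187.68  108.86] [-1.57e+00  1.00e-03  2.50e-02] [-0.4 -0.  -0.2] 0.1
```

View pics/b1.png

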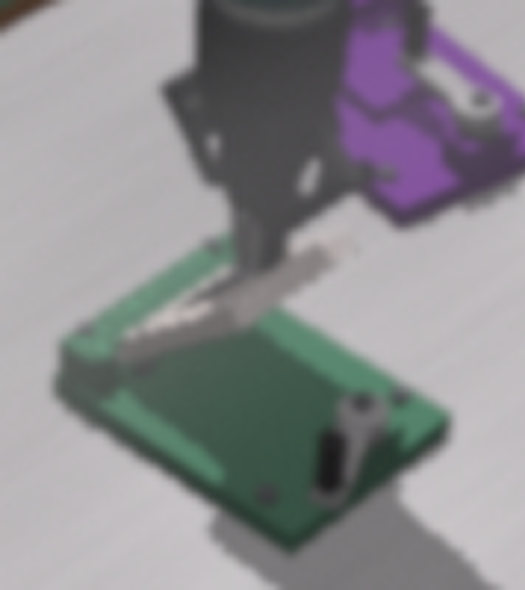

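Request:
apply_moves(
  motion=[
    [-0.4, 0.35, 0, 0, 0],
    [-0.7, 0.7, 0, 0, 0],
    [-1.0, 1.1, 0, 0, 0],
    [-1.3, 1.5, 0, 0, 0],
    [-1.6, 1.95, 0, 0, 0],
    [-1.85, 2.4, 0, 0, 0],
    [-2.05, 2.85, 0, 0, 0],
    [-2.25, 3.3, 0, 0, 0],
    [-2.45, 3.75, 0, 0, 0],
    [-2.6, 4.2, 0, 0, 0],
    [-2.7, 4.7, 0, 0, 0],
    [-2.8, 5.2, 0, 0, 0],
    [-2.9, 5.65, 0, 0, 0],
    [-2.9, 6.1, 0, 0, 0],
    [-2.9, 6.4, 0, 0, 0],
    [-2.9, 6.6, 0, 0, 0],
    [-2.9, 6.6, 0, 0, 0],
  ],
)

```text
clock: 18.42
eef_pos: [567.3, -188.5, 43.9]
tool_rot: [-1.571, 0.0, 0.025]
force: [-2.8, 1.0, 4.7]
width: 0.0
```

```bash
python3 look.py b2
```

```text
18.525 [ 567.33 -188.42   43.89] [-1.571  0.     0.025] [-2.7  1.4  4.5] -0.1
```

View pics/b2.png

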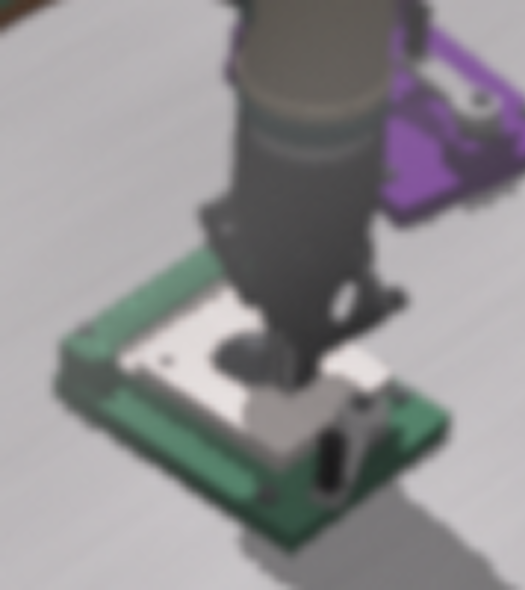

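Request:
apply_moves(
  motion=[
    [0, 0.2, 0, 0, 0],
    [0, 0.4, 0, 0, 0],
    [0, 0.4, 0, 0, 0],
    [0, 0, 0, 0, 0],
    [0, -2, 0, 0, 0],
    [0, -6, 0, 0, 0],
    [0, -10, 0, 0, 0],
    [-4, -10, 0, 0, 0],
    [-8, -10, 5, 0, 0],
    [-8, -10, 10, 0, 0],
    [-8, -10, 10, 0, 0],
  ],
)

```text
clock: 19.9
eef_pos: [485.3, -85.9, 143.9]
tool_rot: [-1.569, -0.001, 0.032]
force: [-0.3, 0.4, -0.0]
width: 0.1
```

```bash
python3 look.py b3; python3 - <<'E'
from pf import *
s,t=pickle.load(open("b3.pkl","rb"))
im=np.hstack([draw(s,plate(0,9),(312,140,387,212),5.2),draw(t,plate(0,9),(345,125,415,205),5)[:374]]);cv2.imwrite("pics/b3b.png",im)
im=np.hstack([draw(s,[],(312,140,387,212),5.2),draw(t,[],(345,125,415,205),5)[:374]]);cv2.imwrite("pics/b3c.png",im)
for p in (s,t):
  for q in ["cam_knob","cam_pivot"]:
    print(q,[(np.round(d["location"],0).tolist(),round(d["confidence"],2)) for d in ctrl.mark_of(p,q)])
E
```

```text
20.0 [485.6  -90.38 143.55] [-1.571e+00 -1.000e-03  2.600e-02] [0.6 0.1 0.3] 0.2
cam_knob [([493.0, -138.0, 76.0], 0.71), ([242.0, -286.0, 109.0], 0.48), ([708.0, -442.0, 72.0], 0.45)]
cam_pivot [([646.0, -432.0, 47.0], 0.92), ([519.0, -190.0, 46.0], 0.7), ([153.0, -282.0, 69.0], 0.65)]
cam_knob [([710.0, -441.0, 77.0], 0.46)]
cam_pivot [([522.0, -192.0, 45.0], 0.96), ([646.0, -432.0, 47.0], 0.65)]
```

View pics/b3b.png

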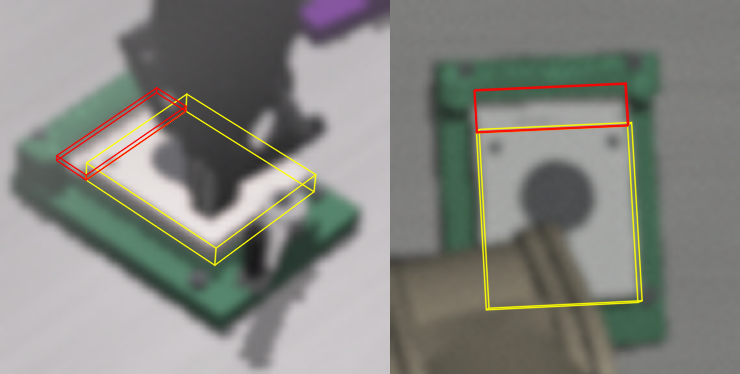

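View pics/b3c.png

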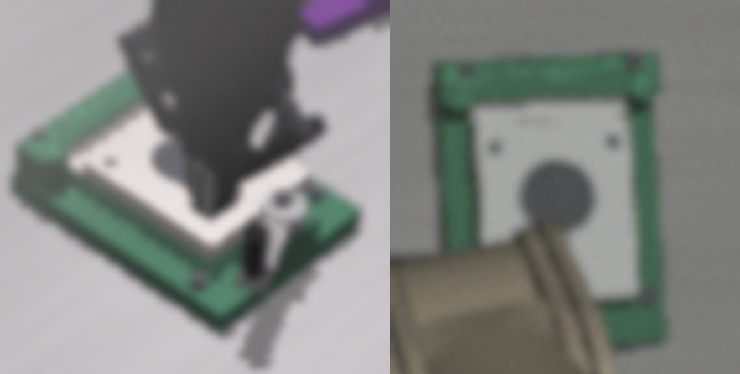

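Request:
apply_moves(
  motion=[
    [0.65, 0, -1.5, -0.15, 5],
    [0.65, 0, -3.2, -0.3, 5],
    [0.65, 0, -4.6, -0.45, 5],
    [0.65, 0, -4.6, -0.464, 5],
    [0.65, 0, -4.6, -0.464, 5],
    [0.65, 0, -4.6, -0.464, 5],
  ],
)

```text
clock: 20.95
eef_pos: [492.8, -135.6, 143.4]
tool_rot: [-1.571, -0.0, 0.488]
force: [0.1, -0.3, -0.5]
width: 49.9
```

```bash
python3 look.py c1
```

```text
21.05 [ 492.83 -135.67  143.42] [-1.571 -0.     0.489] [ 0.6  0.1 -0.5] 49.6
```

View pics/c1.png

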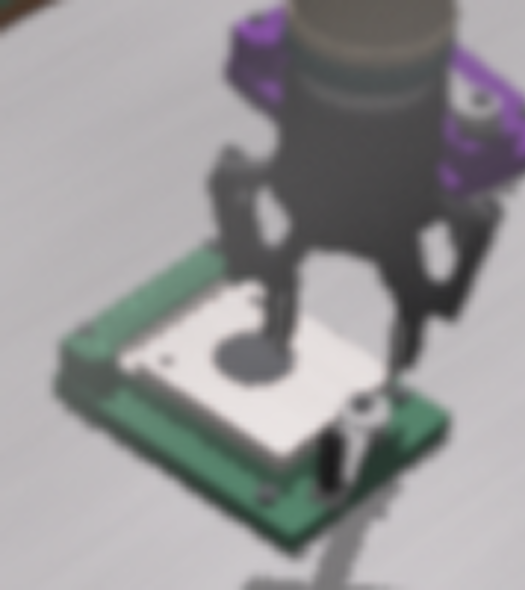

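Request:
apply_moves(
  motion=[
    [0, 2.5, 0, 0, 5],
    [0, 5, 0, 0, 5],
    [0, 6.8, 0, 0, 5],
    [0, 7.8, 0, 0, 5],
    [0, 7.8, 0, 0, 4],
    [0, 7.8, 0, 0, 3],
    [0, 7.8, 0, 0, 2.6],
  ],
)

```text
clock: 21.92
eef_pos: [493.2, -136.5, 66.0]
tool_rot: [-1.572, -0.001, 0.489]
force: [1.0, -0.1, 0.1]
width: 26.0
```

```bash
python3 look.py c2
```

```text
22.025 [ 493.03 -136.45   65.83] [-1.571e+00 -1.000e-03  4.890e-01] [-0.1 -0.7 -0.2] 26.1
```

View pics/c2.png

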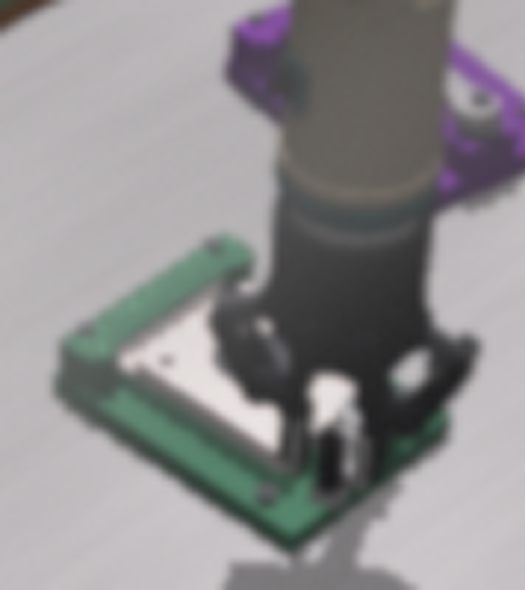

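```bash
python3 - <<'E'
import numpy as np
px,py=521.5,-191; p0=np.array([493.0,-136.5]); yaw=.489
X=np.array([np.cos(yaw),np.sin(yaw)]);Z=np.array([-np.sin(yaw),np.cos(yaw)])
for th in np.r_[np.arange(2.053,-.06,-.14),-.06,-.1]:
    d=np.array([px,py])+61.7*np.array([np.cos(th),np.sin(th)])-p0
    print(round(th,2),[round(d@X/10,2),0,round(d@Z/10,2),round(2.053-th,2),2.6])
E
```

```text
2.05 [np.float64(-0.0), 0, np.float64(0.02), np.float64(0.0), 2.6]
1.91 [np.float64(0.86), 0, np.float64(-0.05), np.float64(0.14), 2.6]
1.77 [np.float64(1.7), 0, np.float64(-0.23), np.float64(0.28), 2.6]
1.63 [np.float64(2.51), 0, np.float64(-0.53), np.float64(0.42), 2.6]
1.49 [np.float64(3.27), 0, np.float64(-0.94), np.float64(0.56), 2.6]
1.35 [np.float64(3.96), 0, np.float64(-1.46), np.float64(0.7), 2.6]
1.21 [np.float64(4.58), 0, np.float64(-2.06), np.float64(0.84), 2.6]
1.07 [np.float64(5.1), 0, np.float64(-2.75), np.float64(0.98), 2.6]
0.93 [np.float64(5.53), 0, np.float64(-3.5), np.float64(1.12), 2.6]
0.79 [np.float64(5.84), 0, np.float64(-4.3), np.float64(1.26), 2.6]
0.65 [np.float64(6.04), 0, np.float64(-5.14), np.float64(1.4), 2.6]
0.51 [np.float64(6.12), 0, np.float64(-6.0), np.float64(1.54), 2.6]
0.37 [np.float64(6.08), 0, np.float64(-6.86), np.float64(1.68), 2.6]
0.23 [np.float64(5.92), 0, np.float64(-7.71), np.float64(1.82), 2.6]
0.09 [np.float64(5.65), 0, np.float64(-8.53), np.float64(1.96), 2.6]
-0.05 [np.float64(5.26), 0, np.float64(-9.3), np.float64(2.1), 2.6]
-0.06 [np.float64(5.22), 0, np.float64(-9.37), np.float64(2.11), 2.6]
-0.1 [np.float64(5.09), 0, np.float64(-9.58), np.float64(2.15), 2.6]
```

Request:
apply_moves(
  motion=[
    [0.86, 0, -0.05, 0.14, 2.6],
    [1.7, 0, -0.23, 0.28, 2.6],
    [2.51, 0, -0.53, 0.42, 2.6],
    [3.27, 0, -0.94, 0.56, 2.6],
    [3.96, 0, -1.46, 0.7, 2.6],
    [4.58, 0, -2.06, 0.84, 2.6],
    [5.1, 0, -2.75, 0.98, 2.6],
    [5.53, 0, -3.5, 1.12, 2.6],
    [5.84, 0, -4.3, 1.26, 2.6],
    [6.04, 0, -5.14, 1.4, 2.6],
    [6.12, 0, -6.0, 1.54, 2.6],
    [6.08, 0, -6.86, 1.68, 2.6],
    [5.92, 0, -7.71, 1.82, 2.6],
    [5.92, 0, -7.71, 1.82, 2.6],
  ],
)

```text
clock: 23.78
eef_pos: [581.5, -176.8, 65.5]
tool_rot: [-1.57, -0.0, -1.33]
force: [-1.4, 0.9, -0.5]
width: 26.1
```

```bash
python3 look.py c3
```

```text
23.875 [ 581.   -176.38   65.38] [-1.571  0.    -1.328] [ 0.   0.  -0.9] 26.0
```

View pics/c3.png

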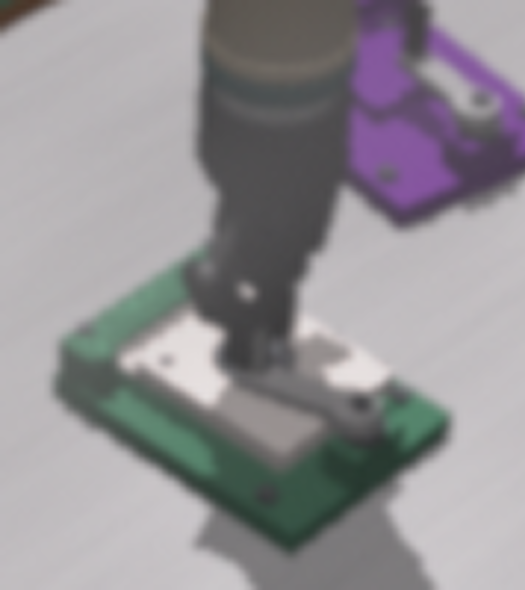

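Request:
apply_moves(
  motion=[
    [0.85, 0, 0, 0.13, 2.6],
    [1.4, 0, -0.1, 0.23, 2.6],
    [1.8, 0, -0.2, 0.28, 2.6],
    [2.1, 0, -0.3, 0.3, 2.6],
    [2.4, 0, -0.35, 0.3, 2.6],
    [2.6, 0, -0.4, 0.3, 2.6],
    [2.6, 0, -0.4, 0.3, 2.6],
  ],
)

```text
clock: 24.75
eef_pos: [583.3, -195.2, 65.1]
tool_rot: [-1.574, 0.01, -1.626]
force: [-0.3, 13.1, 3.9]
width: 26.0
```

```bash
python3 look.py c4
```

```text
24.85 [ 583.35 -195.14   65.09] [-1.574  0.009 -1.625] [-0.3 13.3  4.2] 26.1
```

View pics/c4.png

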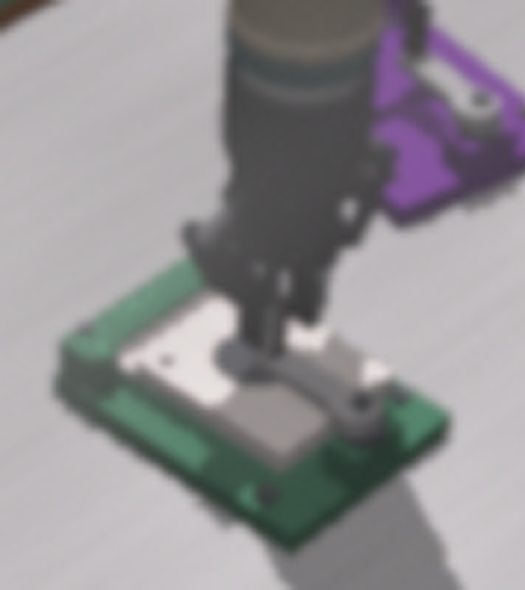

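Request:
apply_moves(
  motion=[
    [-0.5, 0, 0, 0, 2.8],
    [-1.0, 0, 0, 0, 3.2],
    [-1.0, -1, 0, 0, 3.2],
    [-1.0, -3, 0, 0, 3.2],
    [-1.0, -6, 0, 0, 3.2],
    [-1.0, -10, 0, 0, 3.2],
    [-1.0, -14, 0, 0, 3.2],
    [-6, -15, -3, 0, 3.2],
    [-12, -15, -6, 0, 3.2],
    [-18, -15, -9, 0, 3.2],
    [-23, -15, -11, 0, 3.2],
    [-25, -15, -12, 0, 3.2],
    [-25, -15, -12, 0, 3.2],
  ],
)

```text
clock: 26.48
eef_pos: [478.6, 55.3, 216.1]
tool_rot: [-1.57, 0.0, -1.627]
force: [0.5, -1.0, -0.2]
width: 32.1
```

```bash
python3 look.py d1; python3 - <<'E'
from pf import *
s,t=pickle.load(open("d1.pkl","rb"))
f=lambda S:np.hstack([draw(s,S,(312,140,387,212),5.2),draw(t,S,(345,125,415,205),5)[:374]])
cv2.imwrite("pics/d1b.png",f([])); cv2.imwrite("pics/d1c.png",f(plate(0,10,0)))
save(t,"d1top.png"); 
for p in (s,t):
  for q in ["cam_knob","cam_pivot","plate_center","plate_edge","insert","stone_box","lap_a"]:
    print(q,[(np.round(d["location"],0).tolist(),round(d["confidence"],2)) for d in ctrl.mark_of(p,q)])
E
```

```text
26.575 [479.6   52.54 215.95] [-1.569e+00 -1.000e-03 -1.632e+00] [-0.4  0.4 -1. ] 32.0
cam_knob [([585.0, -193.0, 73.0], 0.72), ([502.0, -437.0, -2.0], 0.71), ([241.0, -287.0, 108.0], 0.45), ([706.0, -442.0, 74.0], 0.44)]
cam_pivot [([650.0, -434.0, 47.0], 0.79), ([517.0, -187.0, 47.0], 0.7)]
plate_center [([754.0, 190.0, 8.0], 0.91), ([603.0, -188.0, 36.0], 0.68)]
plate_edge [([537.0, -193.0, 36.0], 0.84), ([722.0, 244.0, 5.0], 0.74)]
insert [([487.0, 7.0, -5.0], 0.67), ([577.0, 437.0, -3.0], 0.19)]
stone_box [([579.0, 437.0, -2.0], 0.64)]
lap_a [([717.0, -10.0, -1.0], 0.84), ([515.0, -186.0, 45.0], 0.74), ([506.0, -439.0, -2.0], 0.67)]
cam_knob [([240.0, -290.0, 105.0], 0.96), ([583.0, -189.0, 74.0], 0.48), ([712.0, -7.0, -3.0], 0.16)]
cam_pivot [([521.0, -195.0, 43.0], 0.86), ([153.0, -283.0, 70.0], 0.81), ([645.0, -433.0, 45.0], 0.77)]
plate_center [([759.0, 192.0, 6.0], 0.96), ([601.0, -190.0, 38.0], 0.63)]
plate_edge [([717.0, 243.0, 6.0], 0.8), ([536.0, -191.0, 35.0], 0.56)]
insert [([486.0, 7.0, -0.0], 0.67)]
stone_box [([574.0, 441.0, -1.0], 0.56), ([574.0, 169.0, 57.0], 0.21)]
lap_a [([503.0, -441.0, -1.0], 0.88), ([713.0, -8.0, 0.0], 0.73)]
```

View pics/d1b.png

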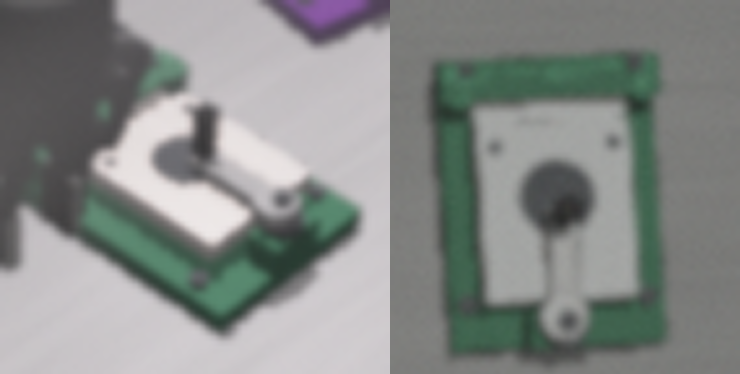

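View pics/d1c.png

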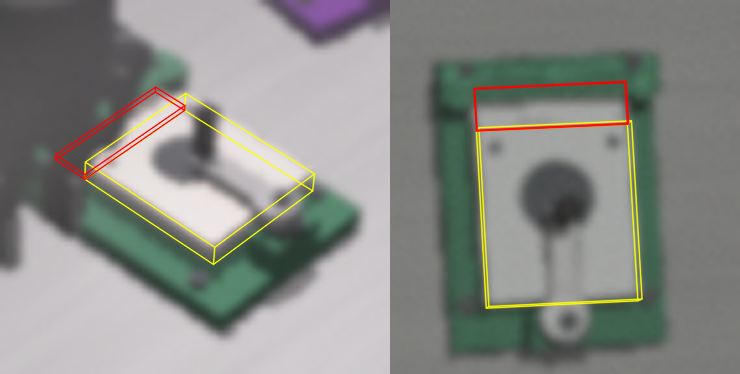

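View pics/d1top.png

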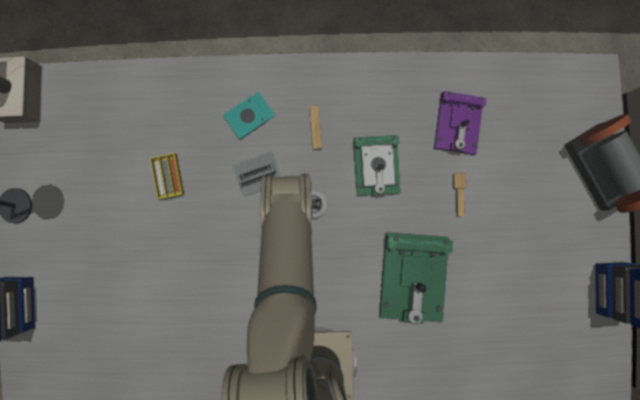

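```bash
python3 -c "
from cell import ctrl
print(ctrl.read_state()['clock']); print(ctrl.finish_job())"
```

```text
27.275
the job is handed in; nothing more can be done
None
```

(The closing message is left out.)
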